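Clear the hand press and close a battery pack in it

ROBOT

A 6-joint arm with a two-finger parallel gripper is mounted at the origin on the work surface. World frame = base frame: x ahead of the robot, y to its left, z up, the work surface at z = 0. Lengths are in m, angles in rad, forces in N, time in s.
With the tool pointing down it reaches from about 0.4 to 0.925 m from the base axis. Payload 3.4 kg.
Tool frame: the origin (TCP) lies on the front face of the gripper's body, between the roots of the fingers; the fingertips stand 73 mm ahead of it and the grasp point (between the pads) lies 54 mm ahead of it; z points along the fingers, y is the line along which they close (so a half turn about z gives the same grasp; the last joint's range is limited). The gripper opens to 85 mm and grips with 20 to 120 N. Pads are 22 mm wide; open, the fingers measure 114 mm over their backs; the gripper's body (76 mm by 85 mm) begins 54 mm behind the grasp point. The pads swing forward as they close: fully open they stand 13 mm farther back than shut.
Start: joints at [-1.345, 0.307, 1.506, -0, 1.328, -0.073], TCP at [0.169, -0.55, 0.304] pointing down, gripper open.
Joint ranges: [-3.12, 3.12], [-1.05, 2.28], [0.14, 2.33], [-1.42, 4.57], [0.1, 2.73], [-2.68, 2.68]. Speed limits (rad/s): [2.57, 2.57, 3.14, 3.14, 3.14, 3.14].

INTERFACE

Orientations are given as a rotation vector (axis times angle).
In Python, from plant import robot gives the robot as it stands.
- The arm moves only by the shell command python3 -m inch 'ROWS' [FORCE]. ROWS is JSON, a list of rows, each a list of 3 entries, a list of its own where there are three numbers: the turn, a rotation vector about the world's x, y, z normalised to -1 to 1, where 1 is 0.5 rad, then the shift along the world's x, y, z normalised to -1 to 1, where 1 is 0.5 m, then the closure, from 0 (fully open) to 1 (shut). In form: [[[wx, wy, wz], [x, y, z], grip], ...]. A call has exactly 10 rows; each row is the pose to reach, as a shift and turn from the pose commanded when the call began; what a row does not reach only later rows make up. A row lasts 1/8 s, in which the tool goes at most 62.5 mm and 10.7 degrees, less where a joint would pass 70% of its speed; a pose out of reach is approached as far as the arm can. A call with a number of a shift or a turn outside -1 to 1 is refused whole. A call with a gripper value outside its range is refused whole. The fingers move at their own pace and stop on an object; FORCE is the grip in N (left out, the last holds). Time passes only in rows, so rows that repeat a pose let the fingers close, or fill a call up. It gives the time, the measured TCP pose, the force, the opening and the grip force at its end, in the units of the state.
- robot.state(): the state, without advancing time (a new reading comes with each control period).
- robot.capture(name): name is "side" or "top"; returns a dict with "img" (420x560x3 uint8, red, green, blue), "K" (3x3 intrinsics, pixels), "k1" (the pictures are not rectified: a ray, as slopes to the right and down, at radius r is drawn at 1 + k1 r^2 times it, then the intrinsics apply), "extrinsics" (4x4, takes a point from camera to world coordinates). Camera axes: x right, y up, looking along -z (the intrinsics and any distortion apply to the point x, -y, -z); pixel columns grow to the right and rows downward; lengths in m; the calibration is good to about 2 mm. A picture is of the moment at which its call begins. There is no depth.
- robot.sign_off(): hands the job in; it is judged then, once.
Trained networks look in a picture, given as the dict that the camera call returned (one of the last four; its "shot" number tells which), for a name from the list of things; names that differ only in an ending like _2 or _b are one class to them, and where a whole thing is asked for, a point or a joint stands for the part that bears it (a point fixed in the world has none). Each returns a list of dicts, best first, with "score" (0 to 1); they miss things now and then, are a little off and sometimes report something else, mostly with a low value. They report only what shows in the picture. A call takes as long as a camera call. They do not tell look-alikes from the thing itself.
- robot.boxes_of(picture, target): "centre" ([x, y, z] in m, in the coordinates of the camera as it stood for that picture, good to about 4 mm: the middle of the surface that is visible of it).
The state is a dict: "time_s": time; "qpos": joint angles; "joint_vel": joint speeds; "joint_efforts": joint torques, N m; "eef_pos": TCP position; "orientation": TCP orientation; "force": force on the tool from outside, world axes, zero at the start; "moment": the same for the moment, N m; "opening": finger opening in m; "grasp_force": force on a finger pad.
Only numpy, scipy, OpenCV 4.12 (cv2) and the standard library are available. Lean on these libraries where they do the work, as an engineer would, in place of code of your own. Each camera call takes 0.05 s, during which the arm holds its last target. There are 200 camera calls.

TASK

Someone left a heat sink on the bed of the hand press: lift it off and set it down in the parts tray, standing on its base. Then lay the waiting battery pack, lid up, central and square along the press bed, and pull the press lever down until the pack's raised lid is pressed fully home, then let the lever go all the way back up, leaving the closed pack on the bed. Do not drop either part, do not push the lid down with the gripper itself, and leave the bottle, the power adapter and the screwdriver where they are.

Things in the scene. Friction and masses are not known exactly. Their poses are not given: they have to be found in the camera images.
- press: Bench hand press fixed to the table: painted base plate 260 x 150 x 12 mm with a bare steel bed on it, 150 mm (x) x 62 mm (y), top 26 mm above the table. Origin at table height under the middle of the bed; x along the bed towards the hinge, y along the hinge, z up. Two cheeks carry the hinge at x = 115 mm, y = +-62 to 74 mm, up to z = 97 mm.
- bed (a point): Middle of the top face of the press bed, 26 mm above the table, axes as the press.
- lever_hinge (a point): Middle of the lever's hinge line, at (115, 0, 82) mm from the press origin; the hinge axis is the press's y.
- lever (a joint): Angle of the press lever, rad: 0 = fully up behind the bed (at rest), 1.69 = swung down level over the bed, at its stop. A spring returns it to 0 when let go; 5 to 10 N at the handle bring it down. It is a fork: two flat steel arms at y = +-44 to 56 mm, 24 mm deep, joined by a block with a black pad (64 x 42 mm) 115 mm from the hinge, which presses the pack's lid, and by the handle bar.
- handle (a point): Middle of the lever's handle: black round bar 20 mm in diameter along the press's y, 88 mm free between the arms, 220 mm from the hinge line. Can be gripped from above, fingers closing along the press's x. At lever angle q it is at x = 115 - 220 cos(1.69 - q), z = 82 + 220 sin(1.69 - q) mm in the press frame: 301 mm high with the lever up; 82 mm high, x = -105 when down.
- heatsink: Finned aluminium heat sink, 110 mm (x) x 50 mm (y) x 36 mm high, fins along x and pointing up, 0.3 kg; lies on the press bed at the start. Origin at the centre of its underside.
- pack: Black battery pack, 140 mm (x) x 52 mm (y), case 24 mm high, 0.25 kg, lying on the table with a grey lid plate (128 x 44 mm) on top that stands 8 mm above the case; pressed home it still stands 2 mm above the case. Grip it by the sides of the case. Either way round in the press will do. Origin at the centre of its underside.
- lid (a joint): How far the pack's lid is pressed in, m: 0 = standing proud, 0.006 = fully home. It takes about 8 N and stays where it is pressed.
- tray: Grey plastic parts tray fixed on the table, 200 mm (x) x 150 mm (y), 28 mm high, walls and floor 5 mm thick. Origin at table height under its centre.
- bottle: Bystander: white plastic bottle, 60 mm in diameter, 150 mm tall, standing. Origin at the centre of its underside.
- brick: Bystander: black laptop power adapter, 110 x 48 x 30 mm. Origin at the centre of its underside.
- screwdriver: Bystander: screwdriver 160 mm long lying on the table in front of the robot base, along its own x. Origin under its middle.
There are look-alikes about, which are no part of the job. What is shaped like the pack but orange is not meant.

How it is judged:
On the way, in this order (a step that is already met when the one before it is completed fails the run):
1. the heat sink stands released in the parts tray, on its base (x of heatsink in the frame of tray between -0.075 and 0.075 m and y of heatsink in the frame of tray between -0.055 and 0.055 m and z of heatsink in the frame of tray below 0.012 m and angle between heatsink's own z axis and vertical below 0.15 rad and linear speed of heatsink below 0.03 m/s and contact force between the fingers and heatsink below 0.2 N), for 0.2 s.
2. the pack lies released, central and square on the press bed, its lid still raised (x of pack in the frame of bed between -0.015 and 0.015 m and y of pack in the frame of bed between -0.012 and 0.012 m and z of pack in the frame of bed between -0.004 and 0.004 m and angle between the x axis of pack and the x axis of press, either way round below 0.15 rad and angle between pack's own z axis and vertical below 0.1 rad and linear speed of pack below 0.03 m/s and contact force between the fingers and pack below 0.2 N and value of joint lid below 0.002 m), for 0.2 s.
3. the press lever is down and the pack's lid is pressed home under it (value of joint lever above 1.62 rad and value of joint lid above 0.0048 m and x of pack in the frame of bed between -0.015 and 0.015 m and y of pack in the frame of bed between -0.012 and 0.012 m and z of pack in the frame of bed between -0.004 and 0.004 m and angle between the x axis of pack and the x axis of press, either way round below 0.15 rad and angle between pack's own z axis and vertical below 0.1 rad), for 0.1 s.
4. the lever is back up (value of joint lever below 0.1 rad and value of joint lid above 0.0048 m), for 0.1 s.
At the end, for the whole second after the job is handed in: Heat sink at rest on its base in the tray (origin within 75 mm in x, 55 mm in y of its centre); pack at rest on the press bed, within 15 mm along, 12 mm across and 0.15 rad of its middle and axis; lid in by over 4.8 of 6 mm; lever within 0.1 rad of fully up; both parts released (all of step 1 and all of step 4 and x of pack in the frame of bed between -0.015 and 0.015 m and y of pack in the frame of bed between -0.012 and 0.012 m and z of pack in the frame of bed between -0.004 and 0.004 m and angle between the x axis of pack and the x axis of press, either way round below 0.15 rad and angle between pack's own z axis and vertical below 0.1 rad and linear speed of pack below 0.03 m/s and contact force between the fingers and pack below 0.2 N); the robot touches nothing.
It fails at once if heat sink or pack dropped (falls free faster than 0.9 m/s) ((linear speed of heatsink above 0.9 m/s and contact force between the fingers and heatsink below 0.1 N) or (linear speed of pack above 0.9 m/s and contact force between the fingers and pack below 0.1 N)).
It fails at once if gripper pushes the lid itself with more than 6 N (contact force between the fingers and lid_c0 above 6 N).
It fails at once if a bystander is moved more than 30 mm or the bottle is tipped (distance of any of bottle, brick, screwdriver from where it was at the start of the episode above 0.03 m or angle between bottle's own z axis and vertical above 0.4 rad).
It also fails if it takes over 72 s, if anything falls off the work surface, if the arm or the gripper's body presses on something with over 40 N, if the wrist force passes 120 N, or if a joint passes its speed limit or range.

## Working session

There is one attempt and no reset: what is moved stays moved. The work goes in short steps, Python scripts to look and compute and a shell command to move; the robot and the scene stay as the last step left them, time stands still between calls to the robot, and variables do not carry over. Pictures are saved under pics/ and viewed, at most 10 in all, crops included, and the job is handed in when it is done.

```bash
mkdir -p pics; ls; cat > h.py <<'E'
import numpy as np,cv2
from plant import robot
def save(c,n): cv2.imwrite('pics/'+n,c['img'][:,:,::-1])
def w(c,p): E=np.array(c['extrinsics']); return E[:3,:3]@np.array(p)+E[:3,3]
def px2w(c,u,v,z):
    K=np.array(c['K']);d=np.array([(u-K[0,2])/K[0,0],(v-K[1,2])/K[1,1]]);s=d.copy()
    for _ in range(30): s=d/(1+c['k1']*(s@s))
    E=np.array(c['extrinsics']);r=E[:3,:3]@np.array([s[0],-s[1],-1]);o=E[:3,3]
    return o+r*(z-o[2])/r[2]
def w2px(c,P):
    E=np.array(c['extrinsics']);p=E[:3,:3].T@(np.array(P)-E[:3,3]);s=np.array([p[0],-p[1]])/-p[2]
    s=s*(1+c['k1']*(s@s));K=np.array(c['K']);return K[0,0]*s[0]+K[0,2],K[1,1]*s[1]+K[1,2]
E
python3 - <<'E'
from h import *
for n in['top','side']:
    c=robot.capture(n);save(c,n+'0.png')
    print(n,np.round(c['extrinsics'],3).tolist(),c['K'],c['k1'])
    for t in['press','lever','handle','heatsink','pack','tray','bottle','brick','screwdriver']:
        print(t,[(round(b['score'],2),np.round(w(c,b['centre']),3).tolist()) for b in robot.boxes_of(c,t)[:4]])
print(robot.state())
E
```

```text
pics
top [[0.007, 0.999, -0.045, 0.404], [-1.0, 0.006, -0.011, -0.0], [-0.011, 0.045, 0.999, 1.422], [0.0, 0.0, 0.0, 1.0]] [[534.544544     0.         279.42408323]
 [  0.         534.544544   209.63053877]
 [  0.           0.           1.        ]] -0.10004209032084851
press []
lever [(0.91, [0.671, 0.045, 0.225])]
handle [(0.68, [0.671, 0.042, 0.224]), (0.63, [0.491, 0.334, 0.031])]
heatsink [(0.76, [0.548, 0.06, 0.05])]
pack [(0.84, [0.217, 0.29, 0.036]), (0.72, [0.492, 0.334, 0.031])]
tray [(0.85, [0.516, -0.354, 0.006]), (0.28, [0.671, 0.044, 0.225])]
bottle [(0.79, [0.716, 0.271, 0.1])]
brick [(0.55, [0.715, -0.322, 0.031]), (0.16, [0.421, -0.033, 0.021])]
screwdriver [(0.7, [0.422, -0.036, 0.022])]
side [[-0.825, 0.383, -0.415, -0.131], [-0.565, -0.558, 0.608, 0.881], [0.001, 0.736, 0.677, 1.182], [0.0, 0.0, 0.0, 1.0]] [[510.89359954   0.         281.55251372]
 [  0.         510.89359954 214.79654077]
 [  0.           0.           1.        ]] -0.12994939008176495
press [(0.83, [0.649, 0.066, 0.024])]
lever [(0.83, [0.666, 0.057, 0.21])]
handle [(0.86, [0.667, 0.054, 0.21]), (
[... 276 characters left out ...]
, -0.031, 0.019])]
{'time_s': 1.0, 'qpos': array([-1.34548772e+00,  3.06769461e-01,  1.50636850e+00, -2.41597551e-05,
        1.32840964e+00, -7.35040555e-02]), 'joint_vel': array([-0.00188325,  0.00093959,  0.00080269, -0.00079029,  0.00091886,
        0.00028167]), 'joint_efforts': array([-1.03827671e-03, -4.57492089e+01, -2.52342528e+01, -3.51210201e-04,
        6.29814840e-04, -9.44736428e-06]), 'eef_pos': array([ 0.16924274, -0.5495444 ,  0.30393433]), 'orientation': array([ 3.10654658e+00,  4.67631592e-01, -3.13683370e-05]), 'force': array([0.42060673, 0.06123819, 0.35198453]), 'moment': array([ 0.00784033, -0.01820748, -0.03600346]), 'grasp_force': 0.0, 'opening': 0.08509512673294693}
```

View pics/top0.png

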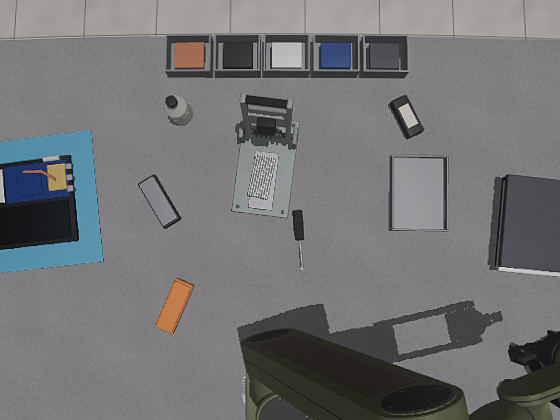

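View pics/side0.png

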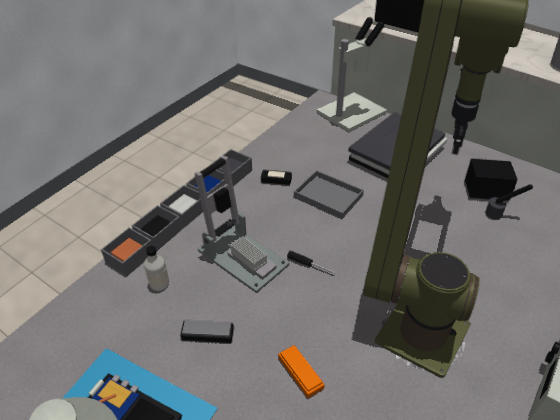

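The top view shows the real pack (black, grey lid) at (159,201), the orange decoy at (175,305), the heat sink at (263,179) on the press, the tray at (418,193) and the screwdriver at (299,238). I'll zoom in to get yaws.

```bash
python3 - <<'E'
from h import *
c=robot.capture('top');im=c['img'][:,:,::-1]
a=cv2.resize(im[85:225,225:305],None,fx=4.2,fy=4.2,interpolation=cv2.INTER_CUBIC)
b=cv2.resize(im[165:235,125:195],None,fx=6,fy=6,interpolation=cv2.INTER_CUBIC)
o=np.zeros((590,780,3),np.uint8);o[:588,:336]=a;o[:420,350:770]=b
cv2.imwrite('pics/z1.png',o)
E
```

```text
(no output)
```

View pics/z1.png

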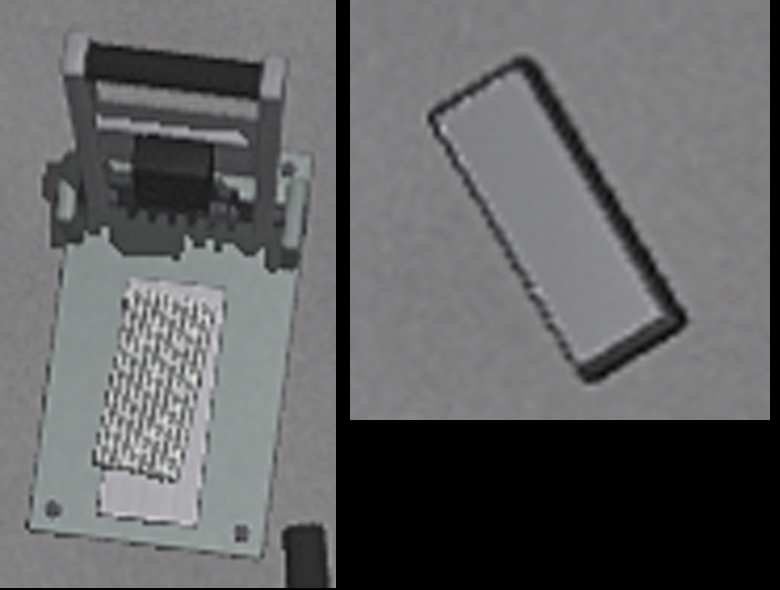

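The zoom shows the bed's front edge at crop (98,515)-(198,525), the plate's right edge (264,556)-(313,155), the heat sink top (94,463),(178,480),(218,300),(130,280), and the lid (435,120),(525,65),(665,310),(580,365).

```bash
python3 - <<'E'
from h import *
c=robot.capture('top')
A=lambda u,v,z:px2w(c,225+(u-1.6)/4.2,85+(v-1.6)/4.2,z)
B=lambda u,v,z:px2w(c,125+(u-352.5)/6,165+(v-2.5)/6,z)
an=lambda d:np.degrees(np.arctan2(d[1],d[0])).round(1)
bl,br=A(98,515,.026),A(198,525,.026)
print('bed front',bl,br,np.linalg.norm(bl-br),an(bl-br)-90)
pl,pr,pR=A(28,528,.012),A(264,556,.012),A(313,155,.012)
print('plate',pl,pr,pR,an(pl-pr)-90,an(pR-pr),np.linalg.norm(pl-pr),np.linalg.norm(pR-pr))
br2=A(225,288,.026);print('bed right',an(br2-br),np.linalg.norm(br2-br))
H=[A(*p,.062) for p in[(94,463),(178,480),(218,300),(130,280)]]
print('hs',np.mean(H,0),an(H[3]-H[0]),an(H[2]-H[1]),an(H[0]-H[1])-90,np.linalg.norm(H[3]-H[0]),np.linalg.norm(H[0]-H[1]))
L=[B(*p,.032) for p in[(435,120),(525,65),(665,310),(580,365)]]
print('lid',np.mean(L,0),an(L[0]-L[3]),an(L[1]-L[2]),np.linalg.norm(L[0]-L[3]),np.linalg.norm(L[0]-L[1]))
T=[px2w(c,u,v,.028) for u,v in[(390,156),(447,156),(447,231),(389,230)]]
print('tray',np.mean(T,0),an(T[0]-T[3]),np.linalg.norm(T[0]-T[3]),np.linalg.norm(T[0]-T[1]))
E
```

```text
bed front [0.47338246 0.09711762 0.026     ] [0.46753294 0.03473377 0.026     ] 0.06265749541529181 -5.400000000000006
plate [0.46560898 0.14217175 0.012     ] [ 0.44893166 -0.00652783  0.012     ] [ 0.70382666 -0.03616549  0.012     ] -6.400000000000006 -6.6 0.14963187019302648 0.25661226024841566
bed right -6.1 0.1494980746525841
hs [0.55377926 0.06066373 0.062     ] -10.5 -12.1 -11.099999999999994 0.11407775035064108 0.052143021914884596
lid [0.48975248 0.33342667 0.032     ] 31.8 30.8 0.12593905517660323 0.04651011096977511
tray [ 0.51325185 -0.34998317  0.028     ] -1.0 0.19455586447995887 0.15202997617884664
```

```bash
python3 -m inch '[[[0,0,-0.99],[0.62,1,0],0],[[0,0,-0.99],[0.62,1,0],0],[[0,0,-0.99],[0.62,1,0],0],[[0,0,-0.99],[0.62,1,0],0],[[0,0,-0.99],[0.62,1,0],0],[[0,0,-0.99],[0.62,1,0],0],[[0,0,-0.99],[0.62,1,0],0],[[0,0,-0.99],[0.62,1,0],0],[[0,0,-0.99],[0.62,1,0],0],[[0,0,-0.99],[0.62,1,0],0]]' 40
```

```text
time_s: 2.35
eef_pos: [0.4807, -0.0467, 0.3041]
orientation: [-3.126, 0.302, -0.002]
force: [0.3, -0.5, 0.2]
opening: 0.0854
grasp_force: 0.0
```

```bash
python3 -m inch '[[[0,0,0],[0.146,0.221,-0.1],0],[[0,0,0],[0.146,0.221,-0.1],0],[[0,0,0],[0.146,0.221,-0.1],0],[[0,0,0],[0.146,0.221,-0.15],0],[[0,0,0],[0.146,0.221,-0.2],0],[[0,0,0],[0.146,0.221,-0.25],0],[[0,0,0],[0.146,0.221,-0.3],0],[[0,0,0],[0.146,0.221,-0.34],0],[[0,0,0],[0.146,0.221,-0.37],0],[[0,0,0],[0.146,0.221,-0.37],0]]' 
python3 - <<'E'
from h import *
a=[]
for n in['top','side']:
    c=robot.capture(n)
    im=c['img'];u,v=map(int,w2px(c,[.552,.061,.1]))
    a.append(cv2.resize(im[v-50:v+50,u-65:u+65,::-1],(390*1,300),interpolation=cv2.INTER_CUBIC))
cv2.imwrite('pics/g1.png',np.hstack(a))
E
```

```text
time_s: 3.6
eef_pos: [0.5515, 0.0605, 0.1181]
orientation: [3.126, -0.308, -0.003]
force: [0.1, 0.9, -0.7]
opening: 0.0856
grasp_force: 0.0
```

View pics/g1.png

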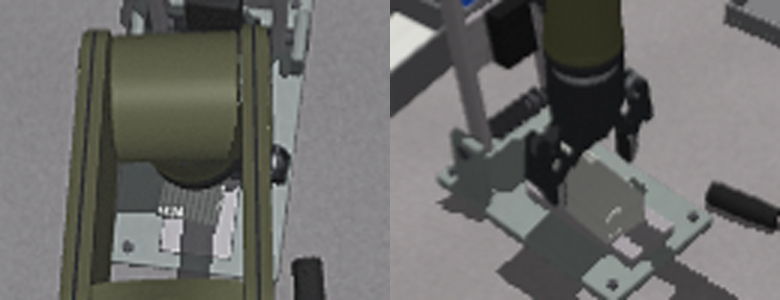

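The fingers straddle the heat sink at about (590,170) in the right half and clear it on both sides. Lowering and gripping.

```bash
python3 -m inch '[[[0,0,0],[0,0,-0.012],0],[[0,0,0],[0,0,-0.024],0],[[0,0,0],[0,0,-0.024],0.3],[[0,0,0],[0,0,-0.024],0.6],[[0,0,0],[0,0,-0.024],1],[[0,0,0],[0,0,-0.024],1],[[0,0,0],[0,0,-0.024],1],[[0,0,0],[0,0,-0.024],1],[[0,0,0],[0,0,-0.024],1],[[0,0,0],[0,0,-0.024],1]]' 50
```

```text
time_s: 4.95
eef_pos: [0.5525, 0.0611, 0.1072]
orientation: [-3.126, 0.308, -0.001]
force: [-1.2, 1.0, 5.2]
opening: 0.0492
grasp_force: 53.9
```

```bash
python3 -m inch '[[[0,0,0],[0,0,0.02],1],[[0,0,0],[0,0,0.07],1],[[0,0,0],[0,0,0.13],1],[[0,0,0],[0,0,0.18],1],[[0,0,0],[0,-0.03,0.2],1],[[0,0,0],[-0.01,-0.1,0.2],1],[[0,0,0],[-0.02,-0.19,0.2],1],[[0,0,0],[-0.03,-0.28,0.2],1],[[0,0,0],[-0.04,-0.37,0.2],1],[[0,0,0],[-0.05,-0.46,0.2],1]]' && python3 -m inch '[[[0,0,0],[-0.006,-0.09,0],1],[[0,0,0],[-0.012,-0.18,0],1],[[0,0,0],[-0.02,-0.26,0],1],[[0,0,0],[-0.026,-0.33,0],1],[[0,0,0],[-0.026,-0.36,0],1],[[0,0,0],[-0.026,-0.364,-0.03],1],[[0,0,0],[-0.026,-0.364,-0.08],1],[[0,0,0],[-0.026,-0.364,-0.13],1],[[0,0,0],[-0.026,-0.364,-0.17],1],[[0,0,0],[-0.026,-0.364,-0.18],1]]'
```

```text
time_s: 6.2
eef_pos: [0.5256, -0.1712, 0.2058]
orientation: [-3.126, 0.308, 0.004]
force: [0.5, -0.5, -3.1]
opening: 0.0492
grasp_force: 53.0
time_s: 7.45
eef_pos: [0.5128, -0.3484, 0.1142]
orientation: [-3.123, 0.305, 0.008]
force: [-0.1, -0.1, -3.6]
opening: 0.049
grasp_force: 52.9
```

```bash
python3 -m inch '[[[0,0,0],[0,0,-0.02],1],[[0,0,0],[0,0,-0.035],1],[[0,0,0],[0,0,-0.045],1],[[0,0,0],[0,0,-0.05],1],[[0,0,0],[0,0,-0.053],1],[[0,0,0],[0,0,-0.055],1],[[0,0,0],[0,0,-0.056],1],[[0,0,0],[0,0,-0.056],1],[[0,0,0],[0,0,-0.056],1],[[0,0,0],[0,0,-0.056],1]]'
python3 - <<'E'
from h import *
c=robot.capture('side');u,v=map(int,w2px(c,[.514,-.351,.06]))
cv2.imwrite('pics/t1.png',cv2.resize(c['img'][v-60:v+60,u-80:u+80,::-1],(480,360),interpolation=cv2.INTER_CUBIC))
E
```

```text
time_s: 8.7
eef_pos: [0.5143, -0.3511, 0.089]
orientation: [3.126, -0.308, 0.0]
force: [-0.1, -0.1, -2.9]
opening: 0.0492
grasp_force: 53.0
```

View pics/t1.png

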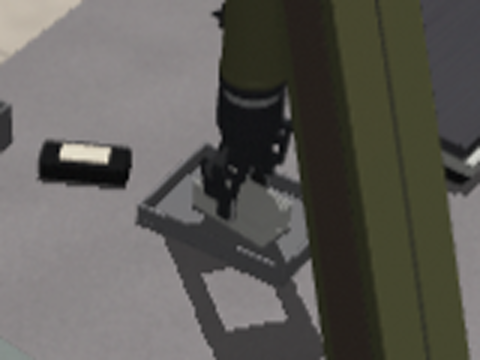

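The heat sink (240,215) is inside the tray just above the floor. Touch down and release.

```bash
python3 -m inch '[[[0,0,0],[0,0,-0.003],1],[[0,0,0],[0,0,-0.006],1],[[0,0,0],[0,0,-0.007],1],[[0,0,0],[0,0,-0.007],1],[[0,0,0],[0,0,-0.007],0.35],[[0,0,0],[0,0,-0.007],0.15],[[0,0,0],[0,0,-0.007],0.15],[[0,0,0],[0,0,-0.007],0.15],[[0,0,0],[0,0,-0.007],0.15],[[0,0,0],[0,0,-0.007],0.15]]'; python3 -m inch '[[[0,0,0],[0,0,0.03],0.15],[[0,0,0],[0,0,0.08],0.15],[[0,0,0],[0,0,0.16],0.15],[[0,0,0],[0,0,0.24],0.15],[[0,0,0],[0,0,0.3],0],[[0,0,0],[0,0.06,0.3],0],[[0,0,0],[0,0.16,0.3],0],[[0,0,0],[0,0.26,0.3],0],[[0,0,0],[0,0.36,0.3],0],[[0,0,0],[0,0.46,0.3],0]]'
python3 - <<'E'
from h import *
c=robot.capture('top')
print([(b['score'],w(c,b['centre'])) for b in robot.boxes_of(c,'heatsink')[:2]])
u,v=map(int,w2px(c,[.514,-.351,.03]))
cv2.imwrite('pics/t2.png',cv2.resize(c['img'][v-50:v+50,u-130:u+50,::-1],(720,400),interpolation=cv2.INTER_CUBIC))
E
```

```text
time_s: 10.0
eef_pos: [0.5142, -0.351, 0.0854]
orientation: [-3.126, 0.308, 0.0]
force: [0.7, 0.5, -0.1]
opening: 0.0727
grasp_force: 0.0
time_s: 11.25
eef_pos: [0.5142, -0.1196, 0.2367]
orientation: [3.126, -0.308, 0.003]
force: [0.9, 0.5, -0.4]
opening: 0.0855
grasp_force: 0.0
[(0.76, array([ 0.51283182, -0.35503145,  0.0358316 ]))]
```

View pics/t2.png

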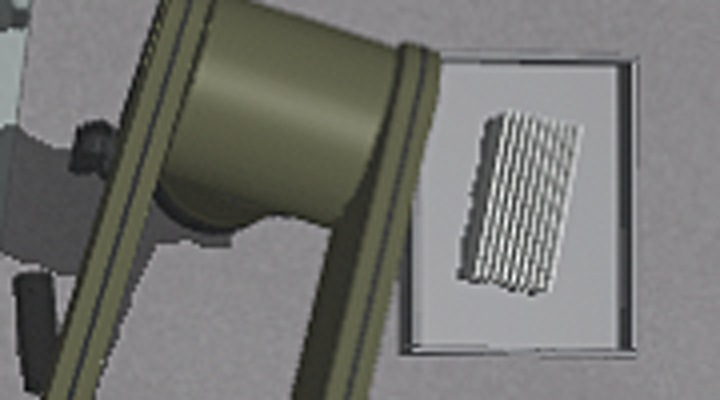

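The heat sink stands in the tray (525,200), clear of the walls. On to the pack.

```bash
python3 -m inch '[[[0,0,0.3],[-0.005,0.1,0],0],[[0,0,0.6],[-0.01,0.22,0],0],[[0,0,0.9],[-0.02,0.34,0],0],[[0,0,0.9],[-0.03,0.46,0],0],[[0,0,0.9],[-0.04,0.58,0],0],[[0,0,0.9],[-0.048,0.7,0],0],[[0,0,0.9],[-0.048,0.82,0],0],[[0,0,0.9],[-0.048,0.91,0],0],[[0,0,0.9],[-0.048,0.91,0],0],[[0,0,0.9],[-0.048,0.91,0],0]]'; python3 -m inch '[[[0,0,0.3],[0,0,-0.02],0],[[0,0,0.587],[0,0,-0.07],0],[[0,0,0.587],[0,0,-0.12],0],[[0,0,0.587],[0,0,-0.17],0],[[0,0,0.587],[0,0,-0.21],0],[[0,0,0.587],[0,0,-0.24],0],[[0,0,0.587],[0,0,-0.24],0],[[0,0,0.587],[0,0,-0.24],0],[[0,0,0.587],[0,0,-0.24],0],[[0,0,0.587],[0,0,-0.24],0]]' 40
python3 - <<'E'
from h import *
a=[]
for n in['top','side']:
    c=robot.capture(n)
    im=c['img'];u,v=map(int,w2px(c,[.49,.334,.03]))
    a.append(cv2.resize(im[v-50:v+50,u-65:u+65,::-1],(390*1,300),interpolation=cv2.INTER_CUBIC))
cv2.imwrite('pics/g2.png',np.hstack(a))
E
```

```text
time_s: 12.6
eef_pos: [0.4903, 0.3333, 0.2357]
orientation: [3.115, 0.398, 0.0]
force: [0.6, -0.2, 0.0]
opening: 0.0855
grasp_force: 0.0
time_s: 13.85
eef_pos: [0.4906, 0.3342, 0.1162]
orientation: [-3.024, -0.849, -0.002]
force: [-0.3, 0.5, -0.5]
opening: 0.0856
grasp_force: 0.0
```

View pics/g2.png

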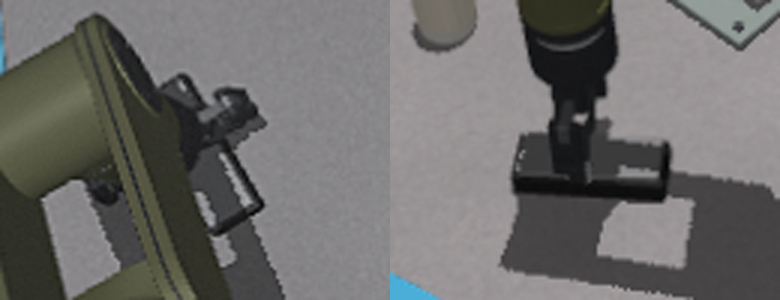

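The gripper straddles the pack (590,165 right half) with fingers on both long sides. Lowering and gripping gently.

```bash
python3 -m inch '[[[0,0,0],[0,0,-0.03],0],[[0,0,0],[0,0,-0.06],0],[[0,0,0],[0,0,-0.074],0],[[0,0,0],[0,0,-0.074],0.3],[[0,0,0],[0,0,-0.074],0.5],[[0,0,0],[0,0,-0.074],1],[[0,0,0],[0,0,-0.074],1],[[0,0,0],[0,0,-0.074],1],[[0,0,0],[0,0,-0.074],1],[[0,0,0],[0,0,-0.074],1]]' 50
```

```text
time_s: 15.2
eef_pos: [0.4905, 0.3341, 0.0787]
orientation: [-3.025, -0.849, -0.001]
force: [0.4, 0.3, 2.3]
opening: 0.0508
grasp_force: 54.7
```

```bash
python3 -m inch '[[[0,0,0],[0,0,0.02],1],[[0,0,0],[0,0,0.06],1],[[0,0,0],[0,0,0.11],1],[[0,0,-0.1],[0,0,0.16],1],[[0,0,-0.25],[0.01,-0.03,0.19],1],[[0,0,-0.4],[0.02,-0.1,0.2],1],[[0,0,-0.55],[0.04,-0.18,0.2],1],[[0,0,-0.65],[0.06,-0.26,0.2],1],[[0,0,-0.65],[0.07,-0.31,0.2],1],[[0,0,-0.65],[0.07,-0.32,0.2],1]]'; python3 -m inch '[[[0,0,-0.1],[0.005,-0.04,0],1],[[0,0,-0.25],[0.015,-0.1,0],1],[[0,0,-0.4],[0.03,-0.16,0],1],[[0,0,-0.55],[0.04,-0.21,0],1],[[0,0,-0.66],[0.04,-0.233,0],1],[[0,0,-0.66],[0.04,-0.233,-0.03],1],[[0,0,-0.66],[0.04,-0.233,-0.07],1],[[0,0,-0.66],[0.04,-0.233,-0.08],1],[[0,0,-0.66],[0.04,-0.233,-0.08],1],[[0,0,-0.66],[0.04,-0.233,-0.08],1]]'
python3 - <<'E'
from h import *
a=[]
for n in['top','side']:
    c=robot.capture(n)
    im=c['img'];u,v=map(int,w2px(c,[.545,.058,.06]))
    print(n,u,v,[(round(b['score'],2),w(c,b['centre']).round(3)) for b in robot.boxes_of(c,'pack')[:3]])
    a.append(cv2.resize(im[v-50:v+50,u-65:u+65,::-1],(390*1,300),interpolation=cv2.INTER_CUBIC))
cv2.imwrite('pics/p1.png',np.hstack(a))
E
```

```text
time_s: 16.45
eef_pos: [0.525, 0.1722, 0.1784]
orientation: [3.122, 0.345, -0.002]
force: [-0.4, 0.0, -3.7]
opening: 0.0511
grasp_force: 54.2
time_s: 17.7
eef_pos: [0.5456, 0.0579, 0.1388]
orientation: [-3.137, 0.168, -0.001]
force: [0.4, -0.1, -3.0]
opening: 0.051
grasp_force: 54.1
top 262 178 [(0.92, array([0.5  , 0.058, 0.087])), (0.87, array([0.266, 0.274, 0.033]))]
side 250 250 [(0.96, array([0.508, 0.069, 0.091])), (0.9, array([0.209, 0.298, 0.033]))]
```

View pics/p1.png

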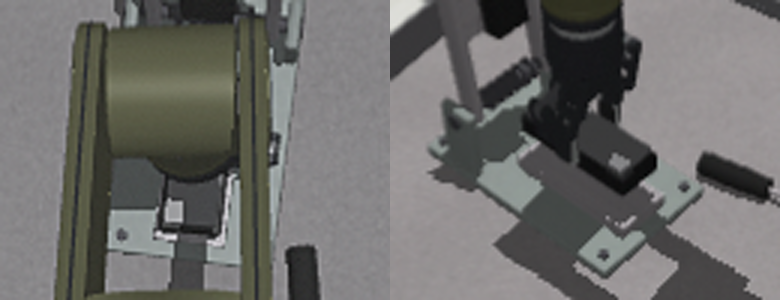

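```bash
python3 - <<'E'
from h import *
c=robot.capture('top');w_=lambda u,v,z:px2w(c,197+u/3,128+v/3,z)
d=np.array([np.cos(.11),-np.sin(.11),0])
for z in(.06,.084):
  a,b=w_(157,231,z),w_(219,237,z);m=(a+b)/2
  print(z,np.linalg.norm(a-b),m,'centre',m+.07*d)
im=cv2.resize(c['img'][188:218,235:285,::-1],None,fx=12,fy=12,interpolation=cv2.INTER_CUBIC);cv2.imwrite('pics/p2.png',im)
E
```

```text
0.06 0.05305714283034439 [0.47504736 0.06484285 0.06      ] centre [0.54462429 0.05715837 0.06      ]
0.084 0.052122188888095965 [0.47379897 0.0636918  0.084     ] centre [0.5433759  0.05600732 0.084     ]
```

View pics/p2.png

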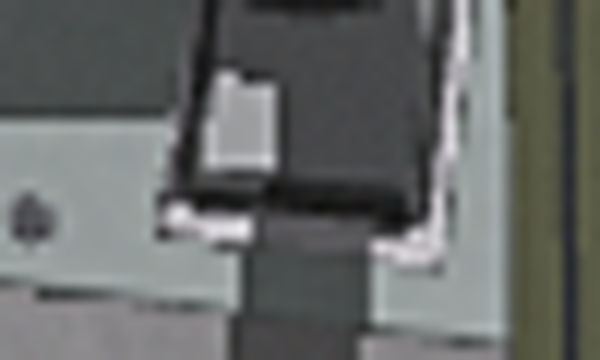

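The pack's front edge (175–420, 205–230) sits parallel to and just inside the bed's front edge, and its computed centre matches the bed's within 2 mm. Lowering and releasing.

```bash
python3 -m inch '[[[0,0,0],[0,0,-0.02],1],[[0,0,0],[0,0,-0.04],1],[[0,0,0],[0,0,-0.05],1],[[0,0,0],[0,0,-0.057],1],[[0,0,0],[0,0,-0.06],1],[[0,0,0],[0,0,-0.062],1],[[0,0,0],[0,0,-0.064],1],[[0,0,0],[0,0,-0.066],1],[[0,0,0],[0,0,-0.068],1],[[0,0,0],[0,0,-0.068],1]]'
```

```text
time_s: 19.2
eef_pos: [0.5453, 0.0575, 0.1047]
orientation: [-3.137, 0.169, -0.001]
force: [-0.8, -0.7, 0.0]
opening: 0.0513
grasp_force: 54.5
```

```bash
python3 -m inch '[[[0,0,0],[0,0,0],0.4],[[0,0,0],[0,0,0],0.2],[[0,0,0],[0,0,0],0],[[0,0,0],[0,0,0],0],[[0,0,0],[0,0,0],0],[[0,0,0],[0,0,0.04],0],[[0,0,0],[0,0,0.12],0],[[0,0,0],[0,0,0.22],0],[[0,0,0],[0,0,0.32],0],[[0,0,0],[0,0,0.42],0]]' ; python3 -m inch '[[[0,0,0.3],[-0.05,0,0.08],0],[[0,0,0.6],[-0.1,0,0.16],0],[[0,0,0.9],[-0.15,0,0.2],0],[[0,0,1],[-0.2,0,0.2],0],[[0,0,1],[-0.2,0,0.2],0],[[0,0,1],[-0.2,0,0.2],0],[[0,0,1],[-0.2,0,0.2],0],[[0,0,1],[-0.2,0,0.2],0],[[0,0,1],[-0.2,0,0.2],0],[[0,0,1],[-0.2,0,0.2],0]]' 60
python3 - <<'E'
from h import *
a=[]
for n in['top','side']:
    c=robot.capture(n)
    u,v=map(int,w2px(c,[.545,.058,.06])) if n=='top' else map(int,w2px(c,[.58,.058,.15]))
    print(n,u,v)
    print([(round(b['score'],2),w(c,b['centre']).round(3)) for b in robot.boxes_of(c,'pack')[:3]],[(round(b['score'],2),w(c,b['centre']).round(3)) for b in robot.boxes_of(c,'handle')[:3]])
    if n=='top':
        print('handle',px2w(c,225+173.4/4.2,85+68.4/4.2,.303), w2px(c,[.685,.042,.301]))
    else: print(w2px(c,[.685,.042,.301]))
    a.append(cv2.resize(c['img'][v-50-40*(n=='top'):v+50-40*(n=='top'),u-65:u+65,::-1],(390*1,300),interpolation=cv2.INTER_CUBIC))
cv2.imwrite('pics/p3.png',np.hstack(a))
E
```

```text
time_s: 20.45
eef_pos: [0.5449, 0.0574, 0.316]
orientation: [-3.137, 0.169, -0.0]
force: [0.3, 0.7, -0.1]
opening: 0.0856
grasp_force: 0.0
time_s: 21.7
eef_pos: [0.4454, 0.0574, 0.4142]
orientation: [-3.081, -0.612, 0.001]
force: [0.7, -0.9, -0.3]
opening: 0.0853
grasp_force: 0.0
top 262 178
[(0.82, array([0.591, 0.052, 0.057])), (0.79, array([0.217, 0.287, 0.035])), (0.46, array([ 0.512, -0.354,  0.005]))] [(0.93, array([0.672, 0.044, 0.224]))]
handle [0.68529796 0.04115005 0.303     ] (np.float64(265.9181805327316), np.float64(101.65373067327505))
side 239 223
[(0.97, array([0.534, 0.07 , 0.058])), (0.6, array([0.208, 0.3  , 0.031]))] [(0.76, array([0.664, 0.057, 0.211]))]
(np.float64(210.88138304400434), np.float64(167.78814879971947))
```

View pics/p3.png

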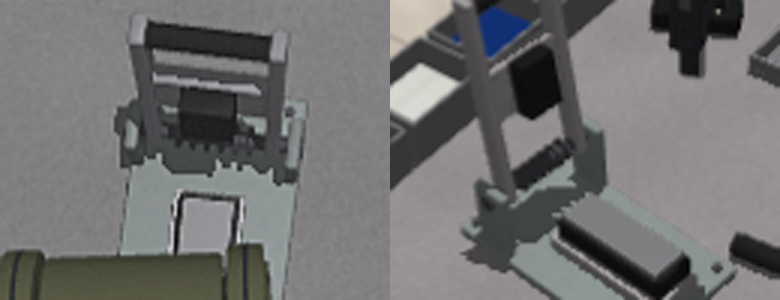

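The pack lies square on the bed with its lid raised (side view 620,230), and the handle is where the geometry predicts it. Going to the handle.

```bash
python3 -m inch '[[[0,0,0.35],[0,0,0],0],[[0,0,0.7],[0,0,0],0],[[0,0,1],[0,0,0],0],[[0,0,1],[0.08,0,0],0],[[0,0,1],[0.16,-0.01,0],0],[[0,0,1],[0.22,-0.01,0],0],[[0,0,1],[0.22,-0.01,0],0],[[0,0,1],[0.22,-0.01,0],0],[[0,0,1],[0.22,-0.01,0],0],[[0,0,1],[0.22,-0.01,0],0]]'; python3 -m inch '[[[0,0,0.35],[0,0,0],0],[[0,0,0.7],[0,0,0],0],[[0,0,1],[0,0,0],0],[[0,0,1],[0.08,-0.006,0],0],[[0,0,1],[0.16,-0.012,0],0],[[0,0,1],[0.22,-0.018,0],0],[[0,0,1],[0.26,-0.022,0],0],[[0,0,1],[0.26,-0.022,0],0],[[0,0,1],[0.26,-0.022,0],0],[[0,0,1],[0.26,-0.022,0],0]]'; python3 -m inch '[[[0,0,0.136],[0,0,0],0],[[0,0,0.136],[0,0,-0.03],0],[[0,0,0.136],[0,0,-0.06],0],[[0,0,0.136],[0,0,-0.09],0],[[0,0,0.136],[0,0,-0.116],0],[[0,0,0.136],[0,0,-0.12],0],[[0,0,0.136],[0,0,-0.12],0],[[0,0,0.136],[0,0,-0.12],0],[[0,0,0.136],[0,0,-0.12],0],[[0,0,0.136],[0,0,-0.12],0]]'
```

```text
time_s: 23.25
eef_pos: [0.5544, 0.0525, 0.4149]
orientation: [2.834, 1.356, 0.001]
force: [-0.2, 0.3, 0.4]
opening: 0.0852
grasp_force: 0.0
time_s: 24.5
eef_pos: [0.6842, 0.0417, 0.415]
orientation: [2.41, 2.015, 0.0]
force: [-0.2, -0.2, -0.3]
opening: 0.0855
grasp_force: 0.0
time_s: 25.75
eef_pos: [0.6853, 0.0415, 0.3548]
orientation: [2.34, 2.095, 0.001]
force: [-0.2, -0.3, -0.1]
opening: 0.0857
grasp_force: 0.0
```

```bash
python3 - <<'E'
from h import *
th0=1.69
for i in range(1,18):
    t=max(th0-.1*i,0);dx=-.22*(np.cos(t)-np.cos(th0));dz=.22*(np.sin(t)-np.sin(th0))
    print(i,np.round(np.array([dx*.994,-dx*.110,dz])*2,3))
c=robot.capture('side');u,v=210,168
cv2.imwrite('pics/h1.png',cv2.resize(c['img'][v-50:v+70,u-80:u+80,::-1],(640,480),interpolation=cv2.INTER_CUBIC))
print(robot.state()['force'])
E
```

```text
1 [-0.044  0.005  0.003]
2 [-0.087  0.01   0.002]
3 [-0.131  0.014 -0.004]
4 [-0.173  0.019 -0.014]
5 [-0.215  0.024 -0.028]
6 [-0.254  0.028 -0.047]
7 [-0.292  0.032 -0.069]
8 [-0.327  0.036 -0.095]
9 [-0.36   0.04  -0.124]
10 [-0.389  0.043 -0.157]
11 [-0.415  0.046 -0.192]
12 [-0.438  0.048 -0.23 ]
13 [-0.457  0.051 -0.27 ]
14 [-0.471  0.052 -0.311]
15 [-0.482  0.053 -0.354]
16 [-0.488  0.054 -0.397]
17 [-0.489  0.054 -0.437]
[ 0.02197797 -0.63611316  0.35503454]
```

View pics/h1.png

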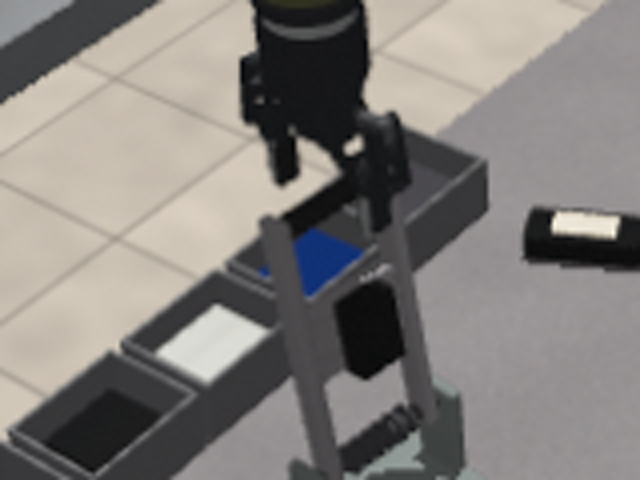

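The bar (270–390, 225–180) lies between the two fingers (285,170 behind and 380,195 in front). Gripping and pulling down along the arc.

```bash
python3 -m inch '[[[0,0,0],[0,0,0],0.3],[[0,0,0],[0,0,0],0.6],[[0,0,0],[0,0,0],1],[[0,0,0],[0,0,0],1],[[0,0,0],[0,0,0],1],[[0,0,0],[0,0,0],1],[[0,0,0],[0,0,0],1],[[0,0,0],[0,0,0],1],[[0,0,0],[0,0,0],1],[[0,0,0],[0,0,0],1]]' 50
```

```text
time_s: 27.05
eef_pos: [0.6854, 0.0415, 0.3546]
orientation: [2.34, 2.095, 0.0]
force: [1.4, -0.4, -0.1]
opening: 0.0183
grasp_force: 48.9
```

```bash
python3 -m inch '[[[0,0,0],[-0.022,0.0025,0.002],1],[[0,0,0],[-0.044,0.005,0.003],1],[[0,0,0],[-0.087,0.01,0.002],1],[[0,0,0],[-0.131,0.014,-0.004],1],[[0,0,0],[-0.173,0.019,-0.014],1],[[0,0,0],[-0.215,0.024,-0.028],1],[[0,0,0],[-0.254,0.028,-0.047],1],[[0,0,0],[-0.292,0.032,-0.069],1],[[0,0,0],[-0.327,0.036,-0.095],1],[[0,0,0],[-0.327,0.036,-0.095],1]]'
```

```text
time_s: 28.3
eef_pos: [0.5192, 0.0609, 0.3064]
orientation: [-2.338, -2.094, -0.001]
force: [1.7, 3.9, 0.9]
opening: 0.018
grasp_force: 51.6
```

```bash
python3 -m inch '[[[0,0,0],[-0.033,0.004,-0.029],1],[[0,0,0],[-0.062,0.007,-0.062],1],[[0,0,0],[-0.088,0.01,-0.097],1],[[0,0,0],[-0.111,0.012,-0.135],1],[[0,0,0],[-0.13,0.015,-0.175],1],[[0,0,0],[-0.144,0.016,-0.216],1],[[0,0,0],[-0.155,0.017,-0.259],1],[[0,0,0],[-0.16,0.018,-0.285],1],[[0,0,0],[-0.161,0.018,-0.302],1],[[0,0,0],[-0.161,0.018,-0.302],1]]'
```

```text
time_s: 29.55
eef_pos: [0.4425, 0.0697, 0.1569]
orientation: [2.341, 2.093, 0.008]
force: [4.2, 5.7, 3.9]
opening: 0.0182
grasp_force: 59.2
```

```bash
python3 -m inch '[[[0,0,0],[0,0,-0.01],1],[[0,0,0],[0,0,-0.02],1],[[0,0,0],[0,0,-0.028],1],[[0,0,0],[0,0,-0.034],1],[[0,0,0],[0,0,-0.04],1],[[0,0,0],[0,0,-0.044],1],[[0,0,0],[0,0,-0.046],1],[[0,0,0],[0,0,-0.048],1],[[0,0,0],[0,0,-0.048],1],[[0,0,0],[0,0,-0.048],1]]'
python3 - <<'E'
from h import *
c=robot.capture('side');u,v=map(int,w2px(c,[.545,.058,.08]))
cv2.imwrite('pics/d1.png',cv2.resize(c['img'][v-60:v+60,u-80:u+80,::-1],(640,480),interpolation=cv2.INTER_CUBIC))
E
```

```text
time_s: 30.8
eef_pos: [0.4413, 0.0699, 0.1335]
orientation: [-2.342, -2.094, -0.006]
force: [-0.3, 5.8, 9.0]
opening: 0.0183
grasp_force: 60.8
```

View pics/d1.png

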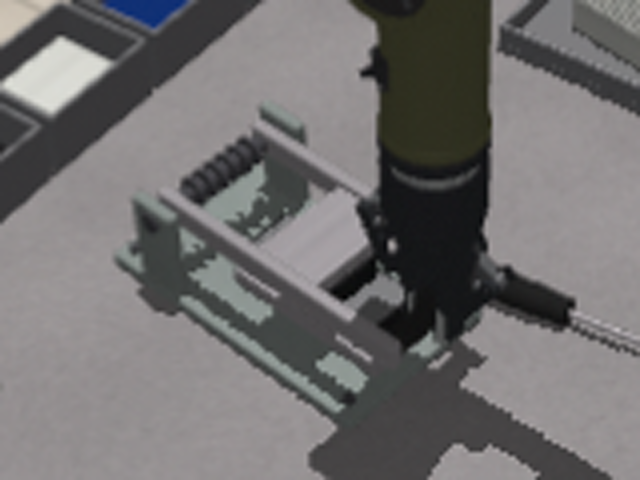

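Over the picture budget now (12 viewed, limit 10), so no more views; from here I use numbers only. The picture shows the lever level over the bed, with the screwdriver untouched. Pushing a little further to confirm the stop by force.

```bash
python3 -m inch '[[[0,0,0],[0,0,-0.003],1],[[0,0,0],[0,0,-0.006],1],[[0,0,0],[0,0,-0.008],1],[[0,0,0],[0,0,-0.01],1],[[0,0,0],[0,0,-0.01],1],[[0,0,0],[0,0,-0.01],1],[[0,0,0],[0,0,-0.01],1],[[0,0,0],[0,0,-0.01],1],[[0,0,0],[0,0,-0.01],1],[[0,0,0],[0,0,-0.01],1]]' 80
```

```text
time_s: 32.1
eef_pos: [0.4412, 0.0699, 0.1314]
orientation: [2.342, 2.093, 0.008]
force: [-4.9, 6.3, 43.4]
opening: 0.0181
grasp_force: 82.4
```

The force rose to 43 N, so the lever is on its stop. Guiding it back up along the arc.

```bash
python3 -m inch '[[[0,0,0],[0,0,0.018],1],[[0,0,0],[0,0,0.058],1],[[0,0,0],[0.006,-0.001,0.101],1],[[0,0,0],[0.017,-0.002,0.144],1],[[0,0,0],[0.031,-0.003,0.185],1],[[0,0,0],[0.05,-0.006,0.225],1],[[0,0,0],[0.073,-0.008,0.263],1],[[0,0,0],[0.099,-0.011,0.298],1],[[0,0,0],[0.128,-0.014,0.331],1],[[0,0,0],[0.161,-0.018,0.36],1]]' 50; python3 -m inch '[[[0,0,0],[0.035,-0.004,0.026],1],[[0,0,0],[0.073,-0.008,0.048],1],[[0,0,0],[0.112,-0.012,0.067],1],[[0,0,0],[0.154,-0.017,0.081],1],[[0,0,0],[0.196,-0.022,0.091],1],[[0,0,0],[0.24,-0.026,0.097],1],[[0,0,0],[0.283,-0.031,0.098],1],[[0,0,0],[0.327,-0.036,0.095],1],[[0,0,0],[0.327,-0.036,0.095],1],[[0,0,0],[0.327,-0.036,0.095],1]]'
```

```text
time_s: 33.35
eef_pos: [0.5222, 0.0601, 0.3062]
orientation: [-2.34, -2.094, -0.002]
force: [11.3, 3.0, -15.4]
opening: 0.0179
grasp_force: 69.2
time_s: 34.6
eef_pos: [0.6838, 0.0408, 0.3545]
orientation: [-2.341, -2.095, 0.004]
force: [1.2, -3.1, 2.7]
opening: 0.018
grasp_force: 70.0
```

Lever back up. Release and retreat straight up and away.

```bash
python3 -m inch '[[[0,0,0],[0,0,0],0.7],[[0,0,0],[0,0,0],0.3],[[0,0,0],[0,0,0],0],[[0,0,0],[0,0,0],0],[[0,0,0],[0,0,0],0],[[0,0,0],[0,0,0.03],0],[[0,0,0],[0,0,0.08],0],[[0,0,0],[0,0,0.13],0],[[0,0,0],[0,0,0.16],0],[[0,0,0],[0,0,0.16],0]]' ; python3 -m inch '[[[0,0,0],[-0.08,-0.04,0],0],[[0,0,0],[-0.16,-0.1,0],0],[[0,0,0],[-0.24,-0.18,0],0],[[0,0,0],[-0.3,-0.28,0],0],[[0,0,0],[-0.34,-0.38,0],0],[[0,0,0],[-0.34,-0.48,0],0],[[0,0,0],[-0.34,-0.56,0],0],[[0,0,0],[-0.34,-0.56,0],0],[[0,0,0],[-0.34,-0.56,0],0],[[0,0,0],[-0.34,-0.56,0],0]]'
python3 - <<'E'
from h import *
for n in['top','side']:
    c=robot.capture(n)
    for t in['handle','pack','heatsink','bottle','brick','screwdriver']:
        print(n,t,[(round(b['score'],2),w(c,b['centre']).round(3).tolist()) for b in robot.boxes_of(c,t)[:3]])
    if n=='top':
        g=c['img'].astype(int);u0,v0=map(int,w2px(c,[.545,.058,.052]))
        p=g[v0-22:v0+25,u0-20:u0+20].astype(np.uint8)
        hsv=cv2.cvtColor(p,cv2.COLOR_RGB2HSV);m=((hsv[...,2]<75)*255).astype(np.uint8)
        pts=cv2.findNonZero(cv2.morphologyEx(m,cv2.MORPH_OPEN,np.ones((2,2)))) if m.any() else None
        if pts is not None:
            bx=cv2.boxPoints(cv2.minAreaRect(pts))+[u0-20,v0-22]+np.array([0,0])
            P=np.array([px2w(c,*q,.045) for q in bx]);print('case',P.round(3).tolist(),P.mean(0))
E
```

```text
time_s: 35.85
eef_pos: [0.6857, 0.0414, 0.4365]
orientation: [2.339, 2.094, 0.004]
force: [0.8, -0.3, -0.2]
opening: 0.0859
grasp_force: 0.0
time_s: 37.1
eef_pos: [0.5152, -0.2374, 0.4341]
orientation: [-2.339, -2.096, -0.0]
force: [-0.2, 0.2, 0.8]
opening: 0.0854
grasp_force: 0.0
top handle [(0.67, [0.672, 0.046, 0.224]), (0.17, [0.422, -0.038, 0.022])]
top pack [(0.69, [0.548, 0.058, 0.049]), (0.62, [0.22, 0.29, 0.035]), (0.58, [0.46, -0.381, 0.007])]
top heatsink [(0.67, [0.489, -0.368, 0.038])]
top bottle [(0.82, [0.716, 0.272, 0.098])]
top brick [(0.97, [0.718, -0.32, 0.026])]
top screwdriver [(0.84, [0.419, -0.035, 0.023])]
case [[0.489, 0.086, 0.045], [0.609, 0.074, 0.045], [0.603, 0.021, 0.045], [0.483, 0.034, 0.045]] [0.54619039 0.05391434 0.045     ]
side handle [(0.69, [0.666, 0.053, 0.209]), (0.55, [0.65, 0.065, 0.026]), (0.25, [0.504, -0.34, 0.01])]
side pack [(0.95, [0.209, 0.299, 0.03]), (0.69, [0.535, 0.065, 0.054]), (0.68, [0.646, 0.071, 0.031])]
side heatsink [(0.62, [0.508, -0.345, 0.035])]
side bottle [(0.94, [0.708, 0.293, 0.087]), (0.63, [0.505, -0.341, 0.007])]
side brick []
side screwdriver [(0.72, [0.415, -0.031, 0.019])]
```

```bash
python3 -c "from plant import robot; print(robot.sign_off())"
```

```text
the job is handed in; nothing more can be done
None
```

The job is handed in (no verdict was returned): the heat sink stands in the tray, the pack is closed and centred on the bed, the lever is back up, and bystanders I could re-measure haven't moved; but I viewed 12 pictures, two over the limit of 10.

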